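Clear the prep plate and empty the tip skip

TASK

Clean down the prep corner: put every used reagent pack from the bench into the yellow tip skip and, with the scraper block (not the fingers), wipe all the resin chips off the white plate into it too. Once everything is in the skip, lift its handle so that it tips forward over its wheel and the whole load drops into the blue waste tray, then lower the skip back level. Leave the scraper standing flat in its aluminium rest, and leave the dish, the timer and the jar lid where they are.

Things in the scene. Friction and masses are not known exactly. Their poses are not given: they have to be found in the camera images.
- station: fixed clean-down station: a low grey dock that carries the yellow skip, a raised white chip plate beside it and a blue waste tray in front of the skip's nose. Origin on the bench below the skip's wheel axle; x points the way the skip tips (towards the tray), y from the skip to the chip plate, z up
- skip (a joint): tilt of the yellow tip barrow about its wheel axle, rad: 0 standing level on the dock, growing to 1.2 as the handle is lifted and the nose goes down over the tray. It falls back by its own weight, slowed by a damper (0.35 N m s/rad). The axle is fixed 70 mm above the station's origin, along the station's y; mass 0.6 kg
- skip_handle (a point): middle of the skip's crossbar handle: black rubber bar 14 mm thick, 90 mm long along the station's y, with 5 mm radius steel side arms at its ends. With the skip level it is 235 mm behind (-x) and 60 mm above the axle, 63 mm behind the skip's back wall; turns with the skip
- skip_load (a point): middle of the yellow skip's hold, 90 mm behind and 40 mm above the axle; frame fixed to the skip, parallel to the station's when level. Open on top and at the nose: back wall 80 mm behind this point, nose 120 mm ahead, inside 96 mm wide along y; rim 35 mm above it (145 mm over the bench); floor 30 mm below it, rising 13 degrees to the nose
- plate_center (a point): centre of the white chip plate's top, 150 mm over the bench; frame as the station's. Channel 150 mm wide (x), from the open edge at y = -72 mm (4 mm from the skip's side wall, 4 mm thick, rim 5 mm lower) to the back lip at y = +72 mm. Steel lips 16 mm high at sides and back. Chips start between y = -53 and 0 mm; the 45 mm next to the back lip are free
- tray_center (a point): centre of the blue waste tray's floor, 5 mm above the bench, frame parallel to the station's; 160 (x) by 140 (y) mm inside, walls 37 mm (next to the skip), 50 mm (sides) and 70 mm (far) above the bench
- tool_rest: fixed shallow aluminium tray for the scraper, 90 (x) by 170 (y) by 14 mm, 4 mm floor and walls; origin under its centre
- scraper_grip (a point): scraper block, 150 g: grey base 36 (x) by 130 (y) by 26 mm with a black handle on top: a 26 by 26 mm neck from 26 to 66 mm above the underside, and a cap 32 (x) by 42 (y) by 7 mm on it, 73 mm high in all. This point is the middle of the neck, 48 mm above the underside. It starts standing in the tool rest, its long side (y) along the rest's y
- chip_0_center (a point): centre of an orange chip of cured resin, 26 (x) by 20 (y) by 9 mm, 12 g, on the chip plate at the start; may be absent
- chip_1_center (a point): centre of a green chip of cured resin, 24 (x) by 18 (y) by 9 mm, 12 g, on the chip plate at the start; may be absent
- chip_2_center (a point): centre of a red chip of cured resin, 22 (x) by 22 (y) by 9 mm, 12 g, on the chip plate at the start; may be absent
- chip_3_center (a point): centre of an orange chip of cured resin, 28 (x) by 18 (y) by 9 mm, 12 g, on the chip plate at the start; may be absent
- chip_4_center (a point): centre of a green chip of cured resin, 24 (x) by 22 (y) by 9 mm, 12 g, on the chip plate at the start; may be absent
- pack_0_center (a point): centre of a cream used reagent pack on the bench: a flat base 22 (x) by 62 (y) by 2 mm with a body 18 mm wide on it, 14 mm high in all; centre 7 mm above the underside; 12 g; may be absent
- pack_1_center (a point): centre of a cream used reagent pack on the bench: a flat base 22 (x) by 62 (y) by 2 mm with a body 18 mm wide on it, 14 mm high in all; centre 7 mm above the underside; 12 g; may be absent
- pack_2_center (a point): centre of a cream used reagent pack on the bench: a flat base 22 (x) by 62 (y) by 2 mm with a body 18 mm wide on it, 14 mm high in all; centre 7 mm above the underside; 12 g; may be absent
- dish: bystander: petri dish 60 mm across, origin under its centre; leave alone
- timer: bystander: white bench timer 22 by 62 by 68 mm, standing, origin under its centre; leave alone
- lid: bystander: loose white jar lid 52 mm across, origin under its centre; leave alone
Not all that is in view belongs to the job. Leave any orange or turquoise look-alike of the part that bears pack_2_center alone.

How it is judged:
On the way, in this order (a step that is already met when the one before it is completed fails the run):
1. all the packs and chips are together in the level skip (x of chip_0_center in the frame of skip_load between -0.085 and 0.115 m and y of chip_0_center in the frame of skip_load between -0.05 and 0.05 m and z of chip_0_center in the frame of skip_load between -0.06 and 0.05 m and x of chip_1_center in the frame of skip_load between -0.085 and 0.115 m and y of chip_1_center in the frame of skip_load between -0.05 and 0.05 m and z of chip_1_center in the frame of skip_load between -0.06 and 0.05 m and x of chip_2_center in the frame of skip_load between -0.085 and 0.115 m and y of chip_2_center in the frame of skip_load between -0.05 and 0.05 m and z of chip_2_center in the frame of skip_load between -0.06 and 0.05 m and x of chip_3_center in the frame of skip_load between -0.085 and 0.115 m and y of chip_3_center in the frame of skip_load between -0.05 and 0.05 m and z of chip_3_center in the frame of skip_load between -0.06 and 0.05 m and x of chip_4_center in the frame of skip_load between -0.085 and 0.115 m and y of chip_4_center in the frame of skip_load between -0.05 and 0.05 m and z of chip_4_center in the frame of skip_load between -0.06 and 0.05 m and x of pack_0_center in the frame of skip_load between -0.085 and 0.115 m and y of pack_0_center in the frame of skip_load between -0.05 and 0.05 m and z of pack_0_center in the frame of skip_load between -0.06 and 0.05 m and x of pack_1_center in the frame of skip_load between -0.085 and 0.115 m and y of pack_1_center in the frame of skip_load between -0.05 and 0.05 m and z of pack_1_center in the frame of skip_load between -0.06 and 0.05 m and x of pack_2_center in the frame of skip_load between -0.085 and 0.115 m and y of pack_2_center in the frame of skip_load between -0.05 and 0.05 m and z of pack_2_center in the frame of skip_load between -0.06 and 0.05 m and value of joint skip below 0.1 rad), for 0.2 s.
2. the skip is tipped forward by more than 0.9 rad (value of joint skip above 0.9 rad), for 0.2 s.
At the end, for the whole second after the job is handed in: every pack and chip lies in the blue tray (centre inside its walls, less than 60 mm above its floor), the skip is back level (within 0.05 rad), and the scraper stands upright (within 0.15 rad) and flat in its rest, its middle within 40 mm (x) and 50 mm (y) of the rest's middle (x of chip_0_center in the frame of tray_center between -0.082 and 0.082 m and y of chip_0_center in the frame of tray_center between -0.072 and 0.072 m and z of chip_0_center in the frame of tray_center between -0.005 and 0.06 m and x of chip_1_center in the frame of tray_center between -0.082 and 0.082 m and y of chip_1_center in the frame of tray_center between -0.072 and 0.072 m and z of chip_1_center in the frame of tray_center between -0.005 and 0.06 m and x of chip_2_center in the frame of tray_center between -0.082 and 0.082 m and y of chip_2_center in the frame of tray_center between -0.072 and 0.072 m and z of chip_2_center in the frame of tray_center between -0.005 and 0.06 m and x of chip_3_center in the frame of tray_center between -0.082 and 0.082 m and y of chip_3_center in the frame of tray_center between -0.072 and 0.072 m and z of chip_3_center in the frame of tray_center between -0.005 and 0.06 m and x of chip_4_center in the frame of tray_center between -0.082 and 0.082 m and y of chip_4_center in the frame of tray_center between -0.072 and 0.072 m and z of chip_4_center in the frame of tray_center between -0.005 and 0.06 m and x of pack_0_center in the frame of tray_center between -0.082 and 0.082 m and y of pack_0_center in the frame of tray_center between -0.072 and 0.072 m and z of pack_0_center in the frame of tray_center between -0.005 and 0.06 m and x of pack_1_center in the frame of tray_center between -0.082 and 0.082 m and y of pack_1_center in the frame of tray_center between -0.072 and 0.072 m and z of pack_1_center in the frame of tray_center between -0.005 and 0.06 m and x of pack_2_center in the frame of tray_center between -0.082 and 0.082 m and y of pack_2_center in the frame of tray_center between -0.072 and 0.072 m and z of pack_2_center in the frame of tray_center between -0.005 and 0.06 m and value of joint skip below 0.05 rad and x of scraper_grip in the frame of tool_rest between -0.04 and 0.04 m and y of scraper_grip in the frame of tool_rest between -0.05 and 0.05 m and z of scraper_grip in the frame of tool_rest between 0.04 and 0.062 m and angle between scraper_grip's own z axis and vertical below 0.15 rad); the robot touches nothing.
It fails at once if a chip on the plate is touched by the fingers instead of the scraper ((contact force between the fingers and chip_0 above 0.3 N and x of chip_0_center in the frame of plate_center between -0.076 and 0.076 m and y of chip_0_center in the frame of plate_center between -0.07 and 0.074 m and z of chip_0_center in the frame of plate_center between -0.005 and 0.03 m) or (contact force between the fingers and chip_1 above 0.3 N and x of chip_1_center in the frame of plate_center between -0.076 and 0.076 m and y of chip_1_center in the frame of plate_center between -0.07 and 0.074 m and z of chip_1_center in the frame of plate_center between -0.005 and 0.03 m) or (contact force between the fingers and chip_2 above 0.3 N and x of chip_2_center in the frame of plate_center between -0.076 and 0.076 m and y of chip_2_center in the frame of plate_center between -0.07 and 0.074 m and z of chip_2_center in the frame of plate_center between -0.005 and 0.03 m) or (contact force between the fingers and chip_3 above 0.3 N and x of chip_3_center in the frame of plate_center between -0.076 and 0.076 m and y of chip_3_center in the frame of plate_center between -0.07 and 0.074 m and z of chip_3_center in the frame of plate_center between -0.005 and 0.03 m) or (contact force between the fingers and chip_4 above 0.3 N and x of chip_4_center in the frame of plate_center between -0.076 and 0.076 m and y of chip_4_center in the frame of plate_center between -0.07 and 0.074 m and z of chip_4_center in the frame of plate_center between -0.005 and 0.03 m)).
It fails at once if a bystander (dish, timer or lid) is pushed more than 25 mm (distance of any of dish, timer, lid from where it was at the start of the episode above 0.025 m).
Of chip_0, chip_1, chip_2, chip_3, chip_4 only 3 to 5 are there at a start; the rules pass over those that are not, and their reading is None.
Of pack_0, pack_1, pack_2 only 2 to 3 are there at a start; the rules pass over those that are not, and their reading is None.
At some moment in a run one of pack_0, pack_1, pack_2, scraper may be knocked a few centimetres aside while the robot is not near it.
Once in a run the grip may slacken for a moment while it holds something.
It also fails if it takes over 208 s, if anything falls off the work surface, if the arm or the gripper's body presses on something with over 40 N, if the wrist force passes 120 N, or if a joint passes its speed limit or range.

ROBOT

A 6-joint arm with a two-finger parallel gripper is mounted at the origin on a cart in front of the work surface, level with it; the furniture and walls round the work are solid. World frame = base frame: x ahead of the robot, y to its left, z up, the work surface at z = 0. Lengths are in m, angles in rad, forces in N, time in s.
With the tool pointing down it reaches from about 0.35 to 0.775 m from the base axis. Payload 5.5 kg.
Tool frame: the origin (TCP) lies at the very end of the fingers, on their centre line; the grasp point (between the pads) lies 19 mm behind it (grip_point_offset is the distance from the TCP to the grasp point, in m); z points along the fingers, y is the direction in which the jaws open and shut (so a half turn about z gives the same grasp; the last joint's range is limited). The gripper opens to 85 mm and grips with 20 to 120 N. Pads are 22 mm wide; open, the fingers measure 114 mm over their backs; the gripper's body (76 mm by 85 mm) begins 54 mm behind the grasp point. The pads swing forward as they close: fully open they stand 13 mm farther back than shut.
Start: joints at [1.152, 0.313, 0.046, 1.304, 0, 1.431], TCP at [0.158, 0.553, 0.231] pointing down, gripper open.
Joint ranges: [-2.76, 2.76], [-0.86, 1.69], [-1.03, 1.26], [-2.2, 2.34], [-1.47, 1.5], [-3.14, 3.14]. Speed limits (rad/s): [2.57, 2.57, 3.14, 3.14, 3.14, 3.14].

INTERFACE

Orientations are given as a unit quaternion [w, x, y, z].
In Python, from workcell import * gives the robot as it stands.
- The arm moves only by the shell command python3 -m crank 'ROWS' [OPENING] [FORCE]. ROWS is a JSON object of lists of equal length, an entry for each row: "travel": the shift along the tool's x, y, z in units of 40 mm (1.0 is 40 mm), a list of three; "turn": the turn about the tool's z in rad. In form: {"travel": [[x, y, z], ...], "turn": [turn, ...]}. A call has 1 to 5 rows; each row is the pose to reach, as a shift and turn from the pose commanded when the call began, along the tool's axes at that moment; what a row does not reach only later rows make up. A row lasts 1/12 s, in which the tool goes at most 41.7 mm and 7.16 degrees, less where a joint would pass 70% of its speed; a pose out of reach is approached as far as the arm can. A call with a gripper value outside its range is refused whole. OPENING is the finger opening in mm, from 0 to 85.4, set as the call begins (- or left out, the last holds). The fingers move at their own pace and stop on an object; FORCE is the grip in N (left out, the last holds). Time passes only in rows, so rows that repeat a pose let the fingers close. It gives the time, the measured TCP pose, the force and the opening at its end, in the units of the state.
- get_state(): the state, without advancing time (a new reading comes with each control period).
- read_camera(name): name is "scene" or "top" or "wrist"; returns a dict with "image" (420x560x3 uint8, red, green, blue), "K" (3x3 intrinsics, pixels), "k1" (the pictures are not rectified: a ray, as slopes to the right and down, at radius r is drawn at 1 + k1 r^2 times it, then the intrinsics apply), "R" (3x3) and "t" (3): a world point X has camera coordinates R X + t. Camera axes: x right, y down, z forward; pixel columns grow to the right and rows downward; lengths in m; the calibration is good to about 2 mm. A picture is of the moment at which its call begins. There is no depth.
- hand_in(): hands the job in, once; it reports no verdict.
The state is a dict: "clock": time; "joint_pos": joint angles; "qvel": joint speeds; "tau": joint torques, N m; "tcp_pos": TCP position; "orientation": TCP orientation; "wrist_force": force on the tool from outside, world axes, zero at the start; "ft_torque": the same for the moment, N m; "finger_gap": finger opening in m.
Only numpy, scipy, OpenCV 4.12 (cv2) and the standard library are available. Lean on these libraries where they do the work, as an engineer would, in place of code of your own. Each camera call takes 0.05 s, during which the arm holds its last target. There are 200 camera calls.

## Working session

There is one attempt and no reset: what is moved stays moved. The work goes in short steps, Python scripts to look and compute and a shell command to move; the robot and the scene stay as the last step left them, time stands still between calls to the robot, and variables do not carry over. Pictures are saved under pics/ and viewed, about 12 in all and at most 16, crops included, and the job is handed in when it is done.

```bash
mkdir -p pics; ls; cat > h.py <<'E'
from workcell import *
import numpy as np, cv2, json
from scipy.spatial.transform import Rotation as Ro
def snap(n,f=None,crop=None,s=1):
    c=read_camera(n)
    if f:
        im=c["image"][:,:,::-1]
        if crop: x0,y0,x1,y1=crop; im=im[y0:y1,x0:x1]
        cv2.imwrite("pics/"+f,cv2.resize(im,None,fx=s,fy=s,interpolation=cv2.INTER_CUBIC))
    return c
def pw(c,u,v,z):
    "pixel -> world at height z"
    K=np.array(c["K"]);R=np.array(c["R"]);t=np.array(c["t"])
    d=cv2.undistortPoints(np.array([[[u,v]]],float),K,np.array([c["k1"],0,0,0.]))[0,0]
    r=R.T@np.array([d[0],d[1],1]);o=-R.T@t
    return o+r*(z-o[2])/r[2]
def px(c,P):
    return cv2.projectPoints(np.atleast_2d(np.array(P,float)),cv2.Rodrigues(np.array(c["R"]))[0],np.array(c["t"]),np.array(c["K"]),np.array([c["k1"],0,0,0.]))[0][:,0]
def R_tool():
    w,x,y,z=get_state()["orientation"];return Ro.from_quat([x,y,z,w]).as_matrix()
def go(target,yaw=None):
    "print travel units (tool axes) and turn to reach target TCP; yaw = world angle of the jaw (tool y) axis"
    s=get_state();R=R_tool();d=R.T@(np.array(target)-np.array(s["tcp_pos"]))/0.04
    a=0
    if yaw is not None:
        cur=np.arctan2(R[1,1],R[0,1]);a=-(yaw-cur);a=(a+np.pi/2)%np.pi-np.pi/2
    print("travel",d.round(3),"turn",round(a,3),"j6",round(s["joint_pos"][5],2),"t",round(s["clock"],2))
E
python3 - <<'E'
from h import *
snap("top","a.png",s=1.42);c=snap("scene","b.png",s=1.42)
print(get_state());print(R_tool().round(3))
for n in("top","scene"):
    c=read_camera(n);print(n,(-np.array(c["R"]).T@np.array(c["t"])).round(3),c["K"][0][0],c["k1"])
E
```

```text
pics
{'clock': 0.1, 'joint_pos': array([1.15240791e+00, 3.13938529e-01, 4.50787141e-02, 1.30359741e+00,
       2.93831893e-05, 1.43118500e+00]), 'qvel': array([-0.00095016,  0.00063532,  0.00371859, -0.00103026,  0.00154908,
        0.00094234]), 'tau': array([ 3.22052889e-03, -4.81723130e+01,  2.99245656e+01,  1.25751510e-02,
       -1.09355713e-04,  4.04418216e-06]), 'tcp_pos': array([0.158047  , 0.55237477, 0.23048484]), 'orientation': array([-2.42824844e-04,  1.38937578e-01,  9.90300792e-01, -7.94292111e-04]), 'wrist_force': array([ 0.02384802, -0.19576638, -1.22884562]), 'ft_torque': array([-0.02563087,  0.03574688, -0.02000009]), 'finger_gap': 0.08560721749168972}
[[-0.961  0.275 -0.001]
 [ 0.275  0.961 -0.002]
 [ 0.    -0.002 -1.   ]]
top [ 0.26  -0.038  1.518] 441.99955324197396 -0.054683359438335244
scene [-0.06  -0.612  1.034] 399.43843227955284 -0.038223126394368326
```

View pics/a.png

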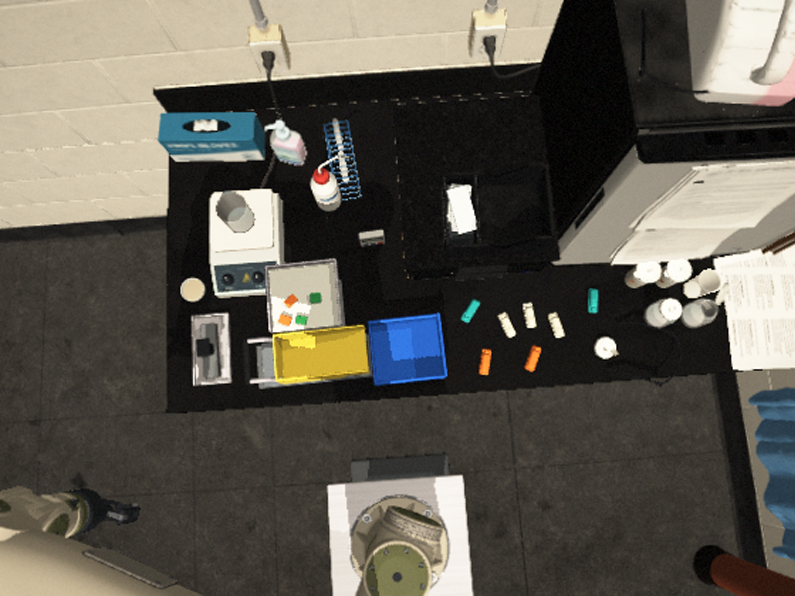

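View pics/b.png

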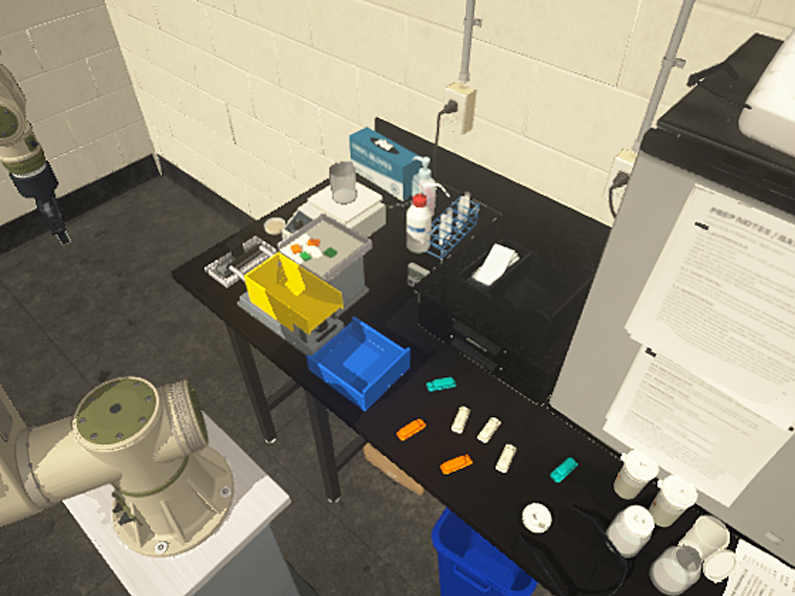

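Top view (1.42x): three cream packs at about (507,325), (529,315) and (557,325), with orange and turquoise look-alikes around them. The skip is at (320,353), the tray at (407,350), the plate at (303,297), and the scraper in its rest at (210,348). I'll zoom in for accurate positions.

```bash
python3 - <<'E'
from h import *
c=snap("top");im=c["image"][:,:,::-1]
a=cv2.resize(im[175:280,125:320],None,fx=4,fy=4,interpolation=cv2.INTER_CUBIC)
cv2.imwrite("pics/c.png",a)
g=im[200:260,320:420].astype(int)
m=((g.min(2)>130)&(g.max(2)-g.min(2)<60)).astype(np.uint8)
n,l,s,ce=cv2.connectedComponentsWithStats(m)
for i in range(1,n):
    if s[i,4]<20: continue
    ys,xs=np.where(l==i)
    P=np.array([pw(c,x+320,y+200,0.014)[:2] for x,y in zip(xs,ys)],np.float32)
    r=cv2.minAreaRect(P);mu=P.mean(0);w,V=np.linalg.eigh(np.cov(P.T))
    print(s[i,4],mu.round(4),"box",np.array(r[0]).round(4),np.array(r[1]).round(3),"long axis deg",np.degrees(np.arctan2(V[1,1],V[0,1])).round(1))
# blue tray, yellow
E
```

```text
104 [ 0.5116 -0.3546] box [ 0.5131 -0.3536] [0.06  0.023] long axis deg -176.3
101 [ 0.4925 -0.2973] box [ 0.4933 -0.2963] [0.06 0.02] long axis deg -161.6
110 [ 0.4831 -0.4168] box [ 0.4839 -0.4167] [0.06  0.023] long axis deg -165.9
```

View pics/c.png

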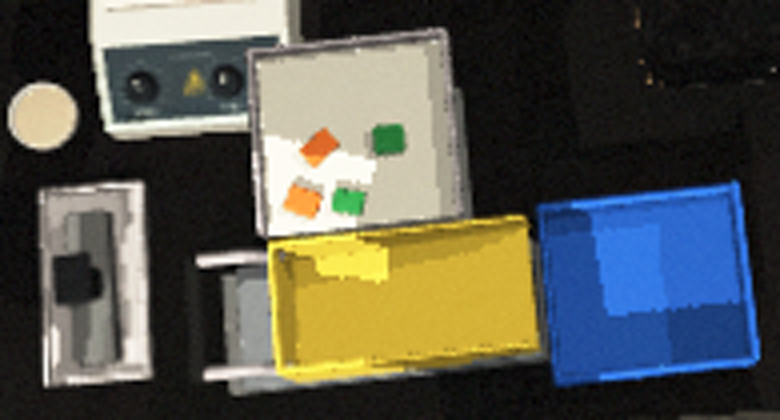

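Four chips are on the plate: orange, orange, green and green. The white patch is sunlight. Next I'll fit the station pose.

```bash
python3 - <<'E'
from h import *
from scipy.optimize import least_squares
c=snap("top")
F=lambda x,y:np.array([125+x/4-.4,175+y/4-.4])
sk=[F(268,240),F(527,217),F(545,352),F(280,378)]
skm=np.array([[-.172,.050,.145],[.03,.050,.145],[.03,-.05,.145],[-.172,-.05,.145]])
def tr(p,m): 
    a=p[2];ca,sa=np.cos(a),np.sin(a);m=np.atleast_2d(m)
    return np.c_[p[0]+ca*m[:,0]-sa*m[:,1],p[1]+sa*m[:,0]+ca*m[:,1],m[:,2]]
f=lambda p:(px(c,tr(p,skm))-sk).ravel()
r=least_squares(f,[0.45,.15,-1.6]);p=r.x
print("station",p.round(4),"deg",np.degrees(p[2]),"res",f(p).round(1))
inv=lambda q:np.r_[(np.array([[np.cos(p[2]),np.sin(p[2])],[-np.sin(p[2]),np.cos(p[2])]])@(q[:2]-p[:2])),q[2]].round(4)
for n,z,P in [("plate",.166,[(250,52),(443,30),(464,212),(262,237)]),("tray",.05,[(540,205),(738,183),(757,365),(557,383)]),("arms",.13,[(196,262),(203,375)]),
  ("chips",.159,[(320,148),(389,139),(304,201),(349,202)]),("rest",.014,[(40,190),(145,182),(152,380),(45,385)]),("base",.030,[(66,213),(110,211),(120,360),(80,362)]),("cap",.077,[(76,278)])]:
  for q in P:
    w=pw(c,*F(*q),z);print(n,w.round(4),"st",inv(w))
print("handle",tr(p,[[-.235,0,.13]]))
E
```

```text
station [ 0.441   0.0686 -1.5395] deg -88.20916220826173 res [ 1.1  1.6  0.2  0.9 -1.4 -1.2  0.1 -1.1]
plate [0.6391 0.2511 0.166 ] st [-0.1762  0.2038  0.166 ]
plate [0.6458 0.0973 0.166 ] st [-0.0222  0.2056  0.166 ]
plate [0.4985 0.0881 0.166 ] st [-0.0176  0.0581  0.166 ]
plate [0.4901 0.2457 0.166 ] st [-0.1754  0.0547  0.166 ]
tray [0.5203 0.0347 0.05  ] st [0.0364 0.0783 0.05  ]
tray [ 0.527  -0.1332  0.05  ] st [0.2044 0.0797 0.05  ]
tray [ 0.3733 -0.1363  0.05  ] st [ 0.2027 -0.074   0.05  ]
tray [0.3704 0.0297 0.05  ] st [ 0.0367 -0.0717  0.05  ]
arms [0.4799 0.3065 0.13  ] st [-0.2366  0.0463  0.13  ]
arms [0.39  0.303 0.13 ] st [-0.2359 -0.0436  0.13  ]
chips [0.5589 0.1994 0.159 ] st [-0.127   0.1219  0.159 ]
chips [0.5621 0.1447 0.159 ] st [-0.0723  0.1235  0.159 ]
chips [0.5174 0.2134 0.159 ] st [-0.1423  0.081   0.159 ]
chips [0.5141 0.1782 0.159 ] st [-0.1072  0.0765  0.159 ]
rest [0.5712 0.4709 0.014 ] st [-0.398   0.1427  0.014 ]
rest [0.5716 0.3785 0.014 ] st [-0.3057  0.1403  0.014 ]
rest [0.3996 0.3753 0.014 ] st [-0.3078 -0.0318  0.014 ]
rest [0.4015 0.4674 0.014 ] st [-0.3998 -0.0269  0.014 ]
base [0.5461 0.4429 0.03  ] st [-0.3708  0.1168  0.03  ]
base [0.5451 0.4048 0.03  ] st [-0.3327  0.1146  0.03  ]
base [0.4168 0.3978 0.03  ] st [-0.3298 -0.0139  0.03  ]
base [0.4174 0.4319 0.03  ] st [-0.3639 -0.0122  0.03  ]
cap [0.482  0.4198 0.077 ] st [-0.3497  0.0519  0.077 ]
handle [[0.43362219 0.30351887 0.13      ]]
```

```bash
python3 -m crank '{"travel":[[-0.9,-0.1,0],[-1.8,-0.2,0],[-2.7,-0.3,0],[-3.6,-0.4,0],[-4.4,-0.5,0]],"turn":[-0.07,-0.14,-0.21,-0.28,-0.35]}' 60 40
python3 - <<'E'
from h import *
go([.4815,.4195,.15],np.radians(94))
E
```

```text
clock: 0.72
tcp_pos: [0.3237, 0.4843, 0.2313]
orientation: [0.0, -0.037, 0.999, 0.0]
wrist_force: [-0.1, 0.4, 0.2]
finger_gap: 0.0601
travel [-3.813 -1.909  2.035] turn 0.005 j6 0.77 t 0.72
```

```bash
python3 -m crank '{"travel":[[-0.9,-0.45,0],[-1.8,-0.9,0.4],[-2.7,-1.4,0.8],[-3.5,-1.8,1.4],[-3.81,-1.91,2.03]],"turn":[0,0,0,0,0]}'
python3 - <<'E'
from h import *
go([.4815,.4195,.033],np.radians(94))
c=snap("wrist","d.png")
print(px(c,[[.4815,.4195,.077]]))
E
```

```text
clock: 1.13
tcp_pos: [0.4843, 0.4183, 0.1508]
orientation: [0.002, -0.034, 0.999, 0.001]
wrist_force: [0.8, 0.5, 0.5]
finger_gap: 0.0604
travel [0.083 0.031 2.945] turn -0.002 j6 0.52 t 1.13
[[281.39849535 222.02693706]]
```

View pics/d.png

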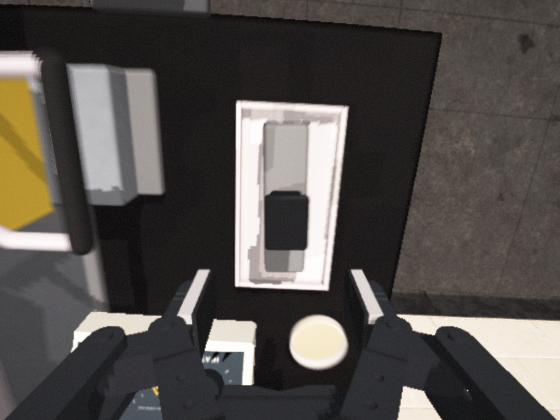

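The wrist view shows the scraper upright in its rest with the cap at (286,222), about 4 mm further +y than predicted. I'll descend and grip.

```bash
python3 -m crank '{"travel":[[0.06,0.12,0.7],[0.06,0.12,1.4],[0.06,0.12,2.1],[0.06,0.12,2.7],[0.06,0.12,2.93]],"turn":[0,0,0,0,0]}'
python3 -m crank '{"travel":[[0,0,0],[0,0,0],[0,0,0],[0,0,0],[0,0,0]],"turn":[0,0,0,0,0]}' 15 60
python3 -m crank '{"travel":[[0,0,0],[0,0,-0.3],[0,0,-0.8],[0,0,-1.4],[0,0,-2]],"turn":[0,0,0,0,0]}'
```

```text
clock: 1.6
tcp_pos: [0.4742, 0.4229, 0.0288]
orientation: [-0.003, -0.036, 0.999, -0.002]
wrist_force: [-0.7, 0.2, 0.3]
finger_gap: 0.0602
clock: 2.02
tcp_pos: [0.4774, 0.4251, 0.0344]
orientation: [0.001, -0.036, 0.999, 0.001]
wrist_force: [0.3, -1.0, -2.6]
finger_gap: 0.0298
clock: 2.43
tcp_pos: [0.4763, 0.4241, 0.1143]
orientation: [-0.0, -0.036, 0.999, -0.0]
wrist_force: [-0.5, -0.5, -1.4]
finger_gap: 0.0294
```

```bash
python3 -m crank '{"travel":[[0,0,-0.9],[0,-0.3,-1.8],[0,-0.9,-2.6],[0,-1.7,-3.1],[0,-2.6,-3.4]],"turn":[0,0,0,0,0]}'
python3 -m crank '{"travel":[[0,-0.6,0],[0,-1.2,0],[0,-1.8,0],[0,-2.4,0],[0,-3.0,0]],"turn":[0.1,0.2,0.3,0.4,0.5]}'
python3 -m crank '{"travel":[[0,0,0],[0,0,0],[0,0,0],[0,0,0],[0,0,0]],"turn":[0.11,0.22,0.33,0.44,0.55]}'
python3 -m crank '{"travel":[[0,0,0],[0,0,0],[0,0,0],[0,0,0],[0,0,0]],"turn":[0.11,0.22,0.33,0.44,0.55]}'
python3 - <<'E'
from h import *
go([.606,.1708,.225],np.radians(1.8))
snap("scene","e.png",(150,100,330,260),4)
E
```

```text
clock: 2.85
tcp_pos: [0.4849, 0.3211, 0.2536]
orientation: [0.003, -0.037, 0.999, 0.001]
wrist_force: [1.5, 0.3, -2.7]
finger_gap: 0.0294
clock: 3.27
tcp_pos: [0.4923, 0.1998, 0.2502]
orientation: [0.001, 0.215, 0.977, 0.0]
wrist_force: [0.6, -0.2, -1.3]
finger_gap: 0.0294
clock: 3.68
tcp_pos: [0.4924, 0.2008, 0.2501]
orientation: [0.0, 0.473, 0.881, 0.0]
wrist_force: [-0.7, -0.4, -3.1]
finger_gap: 0.0291
clock: 4.1
tcp_pos: [0.4924, 0.2009, 0.2501]
orientation: [0.0, 0.694, 0.72, 0.0]
wrist_force: [-0.1, -0.6, -1.9]
finger_gap: 0.0296
travel [-0.857  2.81   0.629] turn 0.005 j6 1.77 t 4.1
```

View pics/e.png

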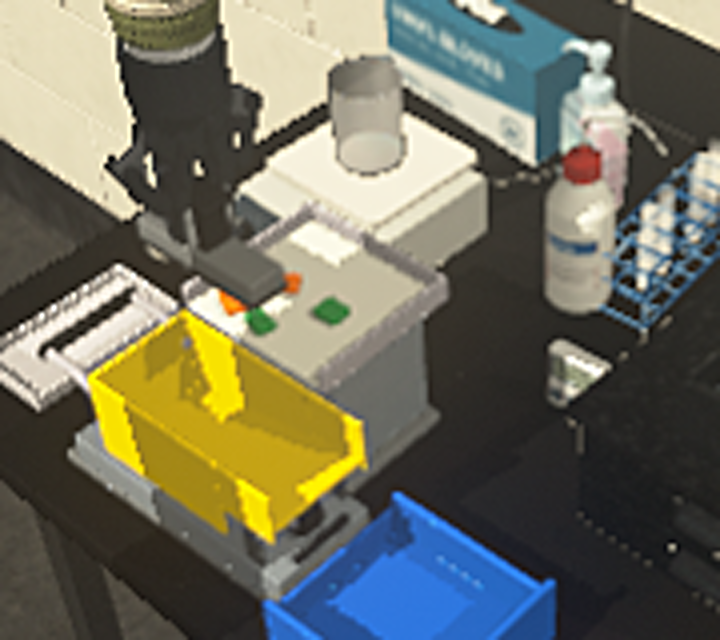

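Scraper is held level, long axis roughly along the plate channel. Moving over the free strip at the back lip.

```bash
python3 -m crank '{"travel":[[-0.15,0.5,0],[-0.3,1.1,0.1],[-0.5,1.8,0.3],[-0.7,2.4,0.6],[-0.78,2.81,0.85]],"turn":[0,0,0,0,0]}'
python3 -m crank '{"travel":[[0,0,0],[0,0,0]],"turn":[0,0]}'
python3 - <<'E'
from h import *
go([.606,.174,.1804],np.radians(1.8))
snap("wrist","f.png")
E
```

```text
clock: 4.57
tcp_pos: [0.6084, 0.1735, 0.2152]
orientation: [0.001, 0.692, 0.722, 0.001]
wrist_force: [-0.6, 0.8, -1.8]
finger_gap: 0.0296
clock: 4.73
tcp_pos: [0.6061, 0.174, 0.2142]
orientation: [-0.001, 0.692, 0.722, -0.001]
wrist_force: [-0.2, -0.7, -1.4]
finger_gap: 0.0301
travel [-0.001 -0.001  0.845] turn 0.011 j6 1.68 t 4.73
```

View pics/f.png

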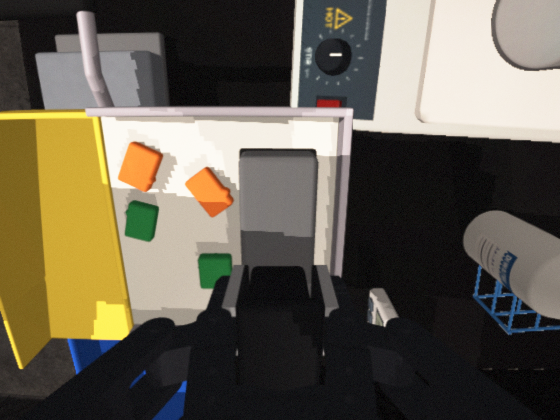

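```bash
python3 - <<'E'
from h import *
c=snap("wrist")
print("scr end top",pw(c,278,150,.2098),"lip top inner",pw(c,278,116,.166), "lipouter",pw(c,278,108,.166))
print("back lip",pw(c,346,180,.166),"scr back",pw(c,316,160,.2098),pw(c,241,160,.2098))
print("chips",[pw(c,u,v,.159).round(3) for u,v in[(140,167),(209,192),(142,221),(215,271)]], "edge",pw(c,112,200,.145))
E
```

```text
scr end top [0.60199392 0.23650765 0.2098    ] lip top inner [0.60122596 0.24908599 0.166     ] lipouter [0.60105342 0.25334242 0.166     ]
back lip [0.6426121  0.21458148 0.166     ] scr back [0.61905579 0.23281395 0.2098    ] [0.58572815 0.23140734 0.2098    ]
chips [array([0.519, 0.216, 0.159]), array([0.561, 0.202, 0.159]), array([0.517, 0.181, 0.159]), array([0.563, 0.147, 0.159])] edge [0.49195226 0.18982719 0.145     ]
```

```bash
python3 -m crank '{"travel":[[0.06,0.05,0.3],[0.06,0.1,0.6],[0.06,0.1,0.75],[0.06,0.1,0.8],[0.06,0.1,0.83]],"turn":[0,0,0,0,0]}'
python3 -m crank '{"travel":[[0,0,0.02],[0,0,0.03]],"turn":[0,0]}'
```

```text
clock: 5.25
tcp_pos: [0.6093, 0.1774, 0.1814]
orientation: [-0.0, 0.692, 0.722, -0.0]
wrist_force: [0.1, -0.6, -2.1]
finger_gap: 0.0296
clock: 5.42
tcp_pos: [0.6103, 0.1773, 0.1811]
orientation: [0.0, 0.692, 0.722, 0.0]
wrist_force: [0.3, 0.2, -1.8]
finger_gap: 0.0296
```

```bash
for i in 1; do python3 -m crank '{"travel":[[0,0,0.02],[0,0,0.03]],"turn":[0,0]}' | grep -E "tcp|force"
python3 -m crank '{"travel":[[0,0,0.02],[0,0,0.03]],"turn":[0,0]}'| grep -E "tcp|force"
python3 -m crank '{"travel":[[0,0,0.02],[0,0,0.03]],"turn":[0,0]}'| grep -E "tcp|force"; done
```

```text
tcp_pos: [0.6105, 0.1772, 0.1802]
wrist_force: [-0.9, 0.5, 3.3]
tcp_pos: [0.6107, 0.1772, 0.1801]
wrist_force: [-2.3, 0.8, 9.1]
tcp_pos: [0.611, 0.1773, 0.1801]
wrist_force: [-3.7, 1.0, 13.1]
```

```bash
python3 -m crank '{"travel":[[0,-0.1,-0.05],[0,-0.3,-0.05],[0,-0.5,-0.05],[0,-0.7,-0.05],[0,-0.9,-0.05]],"turn":[0,0,0,0,0]}'
python3 -m crank '{"travel":[[0,-0.2,0],[0,-0.4,0],[0,-0.6,0],[0,-0.8,0],[0,-1.0,0]],"turn":[0,0,0,0,0]}'
python3 -m crank '{"travel":[[0,-0.2,0],[0,-0.4,0],[0,-0.6,0],[0,-0.7,0],[0,-0.7,0]],"turn":[0,0,0,0,0]}'
python3 - <<'E'
from h import *
snap("wrist","g.png")
E
```

```text
clock: 6.33
tcp_pos: [0.5745, 0.1757, 0.1799]
orientation: [0.001, 0.692, 0.722, 0.001]
wrist_force: [3.8, -0.1, 5.3]
finger_gap: 0.0295
clock: 6.75
tcp_pos: [0.5344, 0.174, 0.1798]
orientation: [0.001, 0.692, 0.722, 0.001]
wrist_force: [4.1, 0.3, 5.4]
finger_gap: 0.0294
clock: 7.17
tcp_pos: [0.5054, 0.1728, 0.1798]
orientation: [0.0, 0.692, 0.722, 0.001]
wrist_force: [1.0, -0.5, 7.8]
finger_gap: 0.029
```

View pics/g.png

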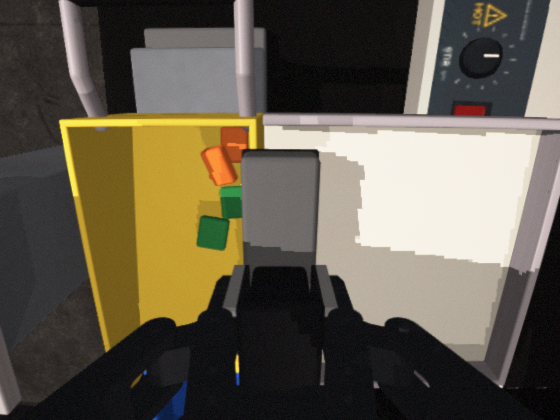

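All four chips are at or over the skip edge (two orange, two green, around x 200–245) and the plate behind the scraper is clear. I'll push a bit further, then lift.

```bash
python3 -m crank '{"travel":[[0,-0.15,-0.03],[0,-0.3,-0.03],[0,-0.42,-0.03],[0,-0.42,-0.03],[0,-0.42,-0.4]],"turn":[0,0,0,0,0]}'
python3 -m crank '{"travel":[[0,0,-0.5],[0,0,-1.0],[0,0.3,-1.5],[0,0.8,-1.8],[0,0.8,-1.8]],"turn":[0,0,0,0,0]}'
python3 - <<'E'
from h import *
snap("wrist","i.png")
go([.4764,.4241,.25],np.radians(94))
E
```

```text
clock: 7.63
tcp_pos: [0.4859, 0.1715, 0.1918]
orientation: [-0.002, 0.692, 0.722, -0.003]
wrist_force: [-1.1, -0.6, -1.3]
finger_gap: 0.0297
clock: 8.05
tcp_pos: [0.5239, 0.1734, 0.2681]
orientation: [0.001, 0.692, 0.722, 0.001]
wrist_force: [1.1, -0.4, -1.7]
finger_gap: 0.0291
travel [ 6.311 -0.875  0.414] turn 1.543 j6 1.7 t 8.1
```

View pics/i.png

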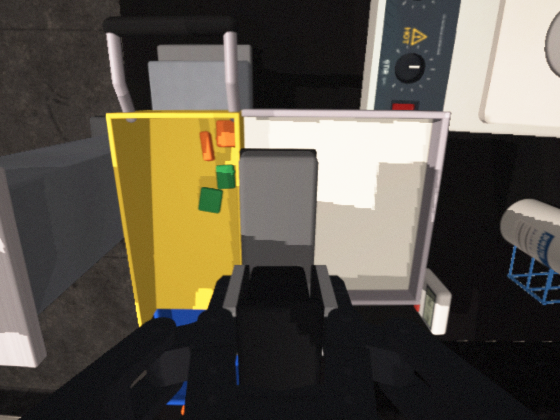

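```bash
python3 -m crank '{"travel":[[0.5,-0.2,0],[1,-0.4,0],[1.5,-0.6,0],[2,-0.8,0],[2.5,-0.9,0]],"turn":[-0.1,-0.21,-0.32,-0.43,-0.54]}'
python3 -m crank '{"travel":[[0,0,0],[0,0,0],[0,0,0],[0,0,0],[0,0,0]],"turn":[-0.11,-0.22,-0.33,-0.44,-0.55]}'
python3 -m crank '{"travel":[[0,0,0],[0,0,0],[0,0,0],[0,0,0],[0,0,0]],"turn":[-0.1,-0.2,-0.3,-0.4,-0.508]}'
python3 - <<'E'
from h import *
go([.481,.424,.12],np.radians(94))
E
```

```text
clock: 8.52
tcp_pos: [0.4779, 0.2718, 0.2648]
orientation: [-0.002, 0.472, 0.882, -0.002]
wrist_force: [0.2, -0.2, -1.9]
finger_gap: 0.029
clock: 8.93
tcp_pos: [0.4787, 0.2712, 0.2646]
orientation: [-0.003, 0.215, 0.977, -0.001]
wrist_force: [1.2, -0.8, -1.2]
finger_gap: 0.0292
clock: 9.35
tcp_pos: [0.4788, 0.2711, 0.2646]
orientation: [-0.003, -0.037, 0.999, -0.001]
wrist_force: [0.0, -0.4, -2.3]
finger_gap: 0.0293
travel [-0.359  3.813  3.607] turn 0.005 j6 0.29 t 9.35
```

```bash
python3 -m crank '{"travel":[[-0.1,0.9,0],[-0.2,1.8,0],[-0.3,2.7,0],[-0.34,3.4,0.2],[-0.35,3.81,0.8]],"turn":[0,0,0,0,0]}'
python3 -m crank '{"travel":[[0,0,0.6],[0,0,1.3],[0,0,2.0],[0,0,2.6],[0,0,2.8]],"turn":[0,0,0,0,0]}'
python3 - <<'E'
from h import *
go([.481,.424,.037],np.radians(94));snap("wrist","j.png")
E
```

```text
clock: 9.77
tcp_pos: [0.4839, 0.4278, 0.2355]
orientation: [0.001, -0.036, 0.999, 0.001]
wrist_force: [0.1, 0.2, -2.2]
finger_gap: 0.0293
clock: 10.18
tcp_pos: [0.4799, 0.422, 0.1163]
orientation: [-0.005, -0.035, 0.999, -0.003]
wrist_force: [-0.6, -0.4, -3.3]
finger_gap: 0.0292
travel [-0.052  0.06   1.981] turn -0.0 j6 0.53 t 10.18
```

View pics/j.png

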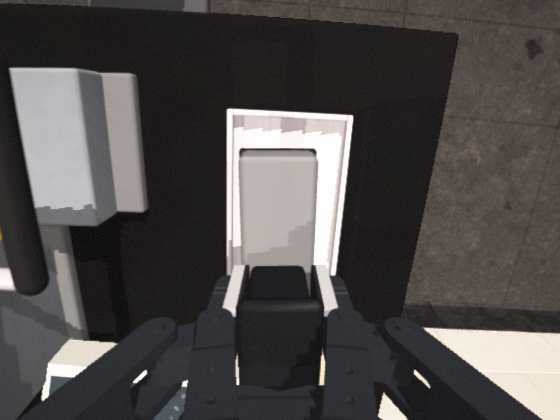

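```bash
python3 -m crank '{"travel":[[-0.05,0.1,0.5],[-0.05,0.1,1.0],[-0.05,0.1,1.5],[-0.05,0.1,1.85],[-0.05,0.1,1.98]],"turn":[0,0,0,0,0]}'
python3 -m crank '{"travel":[[0,0,0.04],[0,0,0.08],[0,0,0.08]],"turn":[0,0,0]}'
```

```text
clock: 10.65
tcp_pos: [0.4847, 0.4278, 0.0419]
orientation: [-0.002, -0.035, 0.999, -0.001]
wrist_force: [-0.1, -0.4, -0.9]
finger_gap: 0.0293
clock: 10.9
tcp_pos: [0.487, 0.4293, 0.0417]
orientation: [0.001, -0.035, 0.999, 0.0]
wrist_force: [0.4, -0.3, -1.5]
finger_gap: 0.0291
```

```bash
python3 -m crank '{"travel":[[0.05,-0.05,0.05],[0.1,-0.1,0.1],[0.1,-0.1,0.16],[0.1,-0.1,0.16]],"turn":[0,0,0,0]}'
python3 -m crank '{"travel":[[0,0,0.02],[0,0,0.03],[0,0,0.03]],"turn":[0,0,0]}'
```

```text
clock: 11.23
tcp_pos: [0.4825, 0.4244, 0.0343]
orientation: [0.0, -0.035, 0.999, 0.0]
wrist_force: [-0.2, -0.5, -3.1]
finger_gap: 0.029
clock: 11.48
tcp_pos: [0.4826, 0.4247, 0.0342]
orientation: [0.0, -0.035, 0.999, 0.0]
wrist_force: [-3.7, -2.0, 5.8]
finger_gap: 0.0289
```

Seated (contact). Release and go up.

```bash
python3 -m crank '{"travel":[[0,0,-0.02],[0,0,-0.02],[0,0,-0.02],[0,0,-0.02],[0,0,-0.02]],"turn":[0,0,0,0,0]}' 60
python3 -m crank '{"travel":[[0,0,-0.6],[0,0,-1.5],[0,0,-2.4],[0,0,-3.3],[0,0,-4.2]],"turn":[0,0,0,0,0]}'
python3 - <<'E'
from h import *
c=snap("top");im=c["image"][:,:,::-1]
g=im[200:260,320:420].astype(int)
m=((g.min(2)>130)&(g.max(2)-g.min(2)<60)).astype(np.uint8)
n,l,s,ce=cv2.connectedComponentsWithStats(m)
for i in range(1,n):
    if s[i,4]<20: continue
    ys,xs=np.where(l==i)
    P=np.array([pw(c,x+320,y+200,0.010)[:2] for x,y in zip(xs,ys)],np.float32)
    r=cv2.minAreaRect(P);mu=P.mean(0);w,V=np.linalg.eigh(np.cov(P.T))
    print(s[i,4],mu.round(4),"long axis deg",np.degrees(np.arctan2(V[1,1],V[0,1])).round(1))
go([.5,-.3,.2],np.radians(103))
cv2.imwrite("pics/k.png",cv2.resize(im[175:290,120:440],None,fx=2.4,fy=2.4))
E
```

```text
clock: 11.9
tcp_pos: [0.4828, 0.4247, 0.0336]
orientation: [0.0, -0.035, 0.999, 0.0]
wrist_force: [-0.1, -0.7, 0.6]
finger_gap: 0.0601
clock: 12.32
tcp_pos: [0.4824, 0.4245, 0.2032]
orientation: [-0.0, -0.035, 0.999, -0.0]
wrist_force: [0.3, 0.3, -0.0]
finger_gap: 0.0597
104 [ 0.5123 -0.3555] long axis deg -176.3
102 [ 0.4933 -0.2979] long axis deg -161.7
111 [ 0.4835 -0.4177] long axis deg -166.2
travel [  0.888 -18.143   0.181] turn -0.158 j6 0.53 t 12.37
```

View pics/k.png

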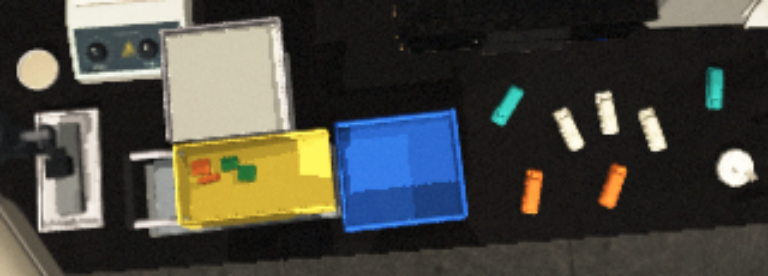

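Plate is clear, all four chips are in the skip, and the scraper is upright in its rest. Next, the packs.

```bash
python3 -m crank '{"travel":[[0,-0.9,0],[0,-1.9,0],[0.1,-2.9,0],[0.2,-3.9,0],[0.2,-4.8,0]],"turn":[0,0,0,0,0]}' 45
python3 -m crank '{"travel":[[0,-1,0],[0,-2,0],[0.1,-3,0],[0.2,-4,0],[0.3,-4.9,0]],"turn":[0,0,0,0,0]}'
python3 -m crank '{"travel":[[0,-1,0],[0,-2,0],[0.1,-3,0],[0.2,-4,0],[0.3,-4.9,0]],"turn":[-0.05,-0.1,-0.15,-0.2,-0.25]}'
python3 - <<'E'
from h import *
go([.4933,-.2978,.15],np.radians(108.3))
E
```

```text
clock: 12.78
tcp_pos: [0.487, 0.2306, 0.2015]
orientation: [-0.0, -0.035, 0.999, -0.0]
wrist_force: [-0.2, -0.1, -1.0]
finger_gap: 0.0447
clock: 13.2
tcp_pos: [0.4892, 0.034, 0.2016]
orientation: [0.0, -0.034, 0.999, -0.0]
wrist_force: [0.1, -0.7, 0.5]
finger_gap: 0.0453
clock: 13.62
tcp_pos: [0.4909, -0.1626, 0.2016]
orientation: [0.0, -0.16, 0.987, -0.0]
wrist_force: [0.5, -0.1, 0.6]
finger_gap: 0.0449
travel [ 1.009 -3.225  1.291] turn 0.002 j6 -0.8 t 13.62
```

```bash
cat >> h.py <<'E'
def packs():
    "cream pack tops seen by the wrist camera -> centre and long-axis angle in world"
    c=read_camera("wrist");g=c["image"].astype(int)
    m=((g.min(2)>120)&(g.max(2)-g.min(2)<70)).astype(np.uint8);m[:,:]=cv2.morphologyEx(m,cv2.MORPH_OPEN,np.ones((3,3)))
    n,l,s,ce=cv2.connectedComponentsWithStats(m)
    for i in range(1,n):
        if s[i,4]<300: continue
        ys,xs=np.where(l==i);P=np.array([pw(c,x,y,0.012)[:2] for x,y in zip(xs,ys)],np.float32)
        r=cv2.minAreaRect(P);w,V=np.linalg.eigh(np.cov(P.T));a=np.degrees(np.arctan2(V[1,1],V[0,1]))%180
        if max(r[1])<.08: print("pack",np.array(r[0]).round(4),P.mean(0).round(4),"size",np.array(r[1]).round(3),"jaw yaw",round(a+90,1))
    cv2.imwrite("pics/w.png",c["image"][:,:,::-1])
E
python3 -m crank '{"travel":[[0.2,-0.7,0],[0.5,-1.5,0.1],[0.7,-2.3,0.5],[0.9,-3,0.9],[1.01,-3.22,1.29]],"turn":[0,0,0,0,0]}'
python3 -m crank '{"travel":[[0,0,0],[0,0,0]],"turn":[0,0]}'
python3 - <<'E'
from h import *
packs();go([.4933,-.2978,.005],np.radians(108.3))
E
```

```text
clock: 14.03
tcp_pos: [0.4937, -0.2998, 0.1493]
orientation: [0.001, -0.157, 0.988, -0.001]
wrist_force: [0.1, 0.0, -0.0]
finger_gap: 0.045
clock: 14.2
tcp_pos: [0.4922, -0.2948, 0.1489]
orientation: [-0.001, -0.158, 0.987, 0.001]
wrist_force: [-0.3, 1.3, 0.7]
finger_gap: 0.0447
pack [ 0.4226 -0.5215] [ 0.4226 -0.5228] size [0.047 0.045] jaw yaw 232.2
pack [ 0.4841 -0.417 ] [ 0.4829 -0.4167] size [0.061 0.023] jaw yaw 102.6
pack [ 0.5121 -0.3555] [ 0.5112 -0.3556] size [0.061 0.022] jaw yaw 95.0
pack [ 0.4933 -0.2995] [ 0.4923 -0.2997] size [0.06  0.022] jaw yaw 108.6
pack [ 0.6002 -0.3275] [ 0.5996 -0.3266] size [0.061 0.016] jaw yaw 269.9
pack [ 0.5586 -0.2037] [ 0.5594 -0.2043] size [0.061 0.015] jaw yaw 126.8
travel [ 0.014 -0.088  3.626] turn -0.0 j6 -1.0 t 14.25
```

View pics/w.png

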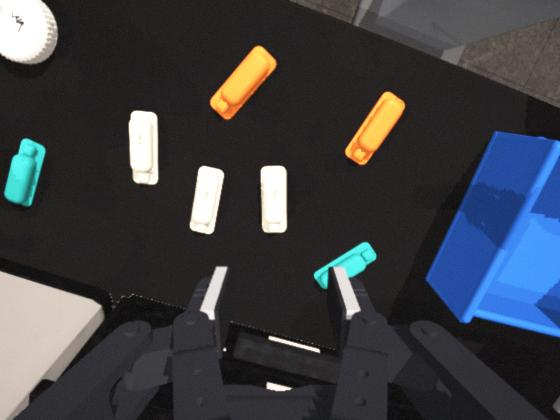

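```bash
python3 -m crank '{"travel":[[0.01,-0.05,0.9],[0.01,-0.1,1.8],[0.01,-0.12,2.7],[0.01,-0.12,3.4],[0.01,-0.12,3.63]],"turn":[0,0,0,0,0]}'
python3 -m crank '{"travel":[[0,0,0],[0,0,0],[0,0,0],[0,0,0],[0,0,0]],"turn":[0,0,0,0,0]}' 5 30
python3 -m crank '{"travel":[[0,0,0],[0,0,-0.5],[0,0,-1.4],[0,0,-2.4],[0,0,-3.4]],"turn":[0,0,0,0,0]}'
python3 - <<'E'
from h import *
go([.444,.114,.19])
E
```

```text
clock: 14.67
tcp_pos: [0.4928, -0.2967, 0.0021]
orientation: [-0.002, -0.16, 0.987, 0.002]
wrist_force: [-1.8, 0.6, -0.3]
finger_gap: 0.045
clock: 15.08
tcp_pos: [0.4956, -0.3007, 0.0069]
orientation: [0.001, -0.159, 0.987, -0.001]
wrist_force: [1.3, 1.3, 6.1]
finger_gap: 0.017
clock: 15.5
tcp_pos: [0.4937, -0.2994, 0.1424]
orientation: [-0.0, -0.159, 0.987, 0.0]
wrist_force: [1.0, -0.6, 0.5]
finger_gap: 0.0168
travel [-2.062 10.205 -1.181] turn 0 j6 -1.0 t 15.5
```

```bash
python3 -m crank '{"travel":[[-0.1,0.6,-0.4],[-0.3,1.4,-0.7],[-0.4,2.3,-0.8],[-0.55,3.2,-0.8],[-0.7,4.1,-0.8]],"turn":[0,0,0,0,0]}'
python3 -m crank '{"travel":[[-0.15,0.9,0],[-0.3,1.8,0],[-0.5,2.7,0],[-0.7,3.7,0],[-0.8,4.6,0]],"turn":[0,0,0,0,0]}'
python3 -m crank '{"travel":[[-0.2,0.6,0],[-0.38,1.2,0],[-0.38,1.3,0.3],[-0.38,1.3,0.8],[-0.38,1.3,1.1]],"turn":[0,0,0,0,0]}'
python3 - <<'E'
from h import *
go([.440,.104,.13])
E
```

```text
clock: 15.92
tcp_pos: [0.4693, -0.1343, 0.1741]
orientation: [0.001, -0.158, 0.987, -0.001]
wrist_force: [1.6, 1.4, -1.1]
finger_gap: 0.017
clock: 16.33
tcp_pos: [0.442, 0.0513, 0.1737]
orientation: [0.001, -0.159, 0.987, -0.0]
wrist_force: [1.1, -0.2, -0.7]
finger_gap: 0.0169
clock: 16.75
tcp_pos: [0.4399, 0.1044, 0.1285]
orientation: [0.0, -0.16, 0.987, -0.0]
wrist_force: [0.3, -0.0, 0.5]
finger_gap: 0.0171
travel [ 0.    -0.01  -0.039] turn 0 j6 -0.27 t 16.75
```

```bash
python3 -m crank '{"travel":[[0,0,0.2],[0,0,0.4],[0,0,0.4]],"turn":[0,0,0]}'
python3 -m crank '{"travel":[[0,0,0],[0,0,0],[0,0,0],[0,0,-0.8],[0,0,-1.5]],"turn":[0,0,0,0,0]}' 45
python3 - <<'E'
from h import *
go([.512,-.3555,.15],np.radians(94.8))
E
```

```text
clock: 17.0
tcp_pos: [0.4395, 0.1034, 0.1119]
orientation: [-0.001, -0.159, 0.987, 0.0]
wrist_force: [-0.1, -0.5, -0.6]
finger_gap: 0.0168
clock: 17.42
tcp_pos: [0.4391, 0.1034, 0.1732]
orientation: [-0.001, -0.159, 0.987, 0.0]
wrist_force: [1.0, 0.4, 0.4]
finger_gap: 0.0449
travel [  1.864 -11.466   0.575] turn 0.235 j6 -0.27 t 17.42
```

```bash
python3 -m crank '{"travel":[[0.15,-0.9,0],[0.3,-1.8,0],[0.5,-2.8,0],[0.65,-3.7,0],[0.8,-4.7,0]],"turn":[0,0,0,0,0]}'
python3 -m crank '{"travel":[[0.15,-0.9,0],[0.3,-1.8,0],[0.5,-2.8,0],[0.65,-3.7,0],[0.8,-4.7,0]],"turn":[0.045,0.09,0.14,0.19,0.235]}'
python3 - <<'E'
from h import *
packs();go([.512,-.3555,.12],np.radians(94.8))
E
```

```text
clock: 17.83
tcp_pos: [0.469, -0.0865, 0.1739]
orientation: [0.001, -0.159, 0.987, -0.0]
wrist_force: [0.6, 0.4, -0.1]
finger_gap: 0.0451
clock: 18.25
tcp_pos: [0.4974, -0.2754, 0.1736]
orientation: [0.0, -0.041, 0.999, -0.0]
wrist_force: [0.1, 1.3, -0.7]
finger_gap: 0.045
pack [ 0.3348 -0.1695] [ 0.3358 -0.1686] size [0.018 0.015] jaw yaw 235.6
pack [ 0.423  -0.5157] [ 0.4211 -0.5173] size [0.029 0.052] jaw yaw 257.6
pack [ 0.484  -0.4214] [ 0.4829 -0.421 ] size [0.062 0.034] jaw yaw 104.8
pack [ 0.5122 -0.3598] [ 0.5115 -0.3597] size [0.06  0.033] jaw yaw 94.9
pack [ 0.6107 -0.3376] [ 0.6106 -0.3366] size [0.018 0.068] jaw yaw 256.4
pack [ 0.599  -0.1958] [ 0.5989 -0.1969] size [0.068 0.017] jaw yaw 113.4
pack [ 0.6865 -0.2237] [ 0.6866 -0.2247] size [0.01  0.068] jaw yaw 179.5
travel [-0.177 -1.812  1.344] turn -0.009 j6 -0.73 t 18.3
```

```bash
python3 -m crank '{"travel":[[-0.1,-0.8,0],[-0.18,-1.6,0.2],[-0.18,-1.83,0.9],[-0.18,-1.83,1.8],[-0.18,-1.83,2.4]],"turn":[0,0,0,0,0]}'
python3 -m crank '{"travel":[[0,0,0],[0,0,0]],"turn":[0,0]}'
python3 - <<'E'
from h import *
go([.512,-.3562,.0045],np.radians(94.8));packs()
E
```

```text
clock: 18.72
tcp_pos: [0.5103, -0.3468, 0.0748]
orientation: [-0.0, -0.041, 0.999, 0.0]
wrist_force: [-0.5, 2.0, -0.7]
finger_gap: 0.0449
clock: 18.88
tcp_pos: [0.5098, -0.3451, 0.0761]
orientation: [-0.001, -0.042, 0.999, 0.001]
wrist_force: [-0.4, -0.5, 1.3]
finger_gap: 0.0454
travel [-0.034 -0.286  1.789] turn 0.0 j6 -0.81 t 18.88
pack [ 0.4241 -0.5088] [ 0.4231 -0.5103] size [0.02  0.048] jaw yaw 261.5
pack [ 0.484  -0.4175] [ 0.4827 -0.4175] size [0.06  0.024] jaw yaw 102.7
pack [ 0.5124 -0.3569] [ 0.5108 -0.357 ] size [0.06  0.022] jaw yaw 94.9
pack [ 0.5601 -0.389 ] [ 0.5599 -0.3883] size [0.012 0.046] jaw yaw 256.3
pack [ 0.5521 -0.2928] [ 0.5519 -0.2935] size [0.044 0.011] jaw yaw 113.2
pack [ 0.6771 -0.4341] [ 0.6769 -0.4363] size [0.019 0.043] jaw yaw 244.3
```

```bash
python3 -m crank '{"travel":[[-0.03,-0.29,0.2],[-0.03,-0.29,0.9],[-0.03,-0.29,1.5],[-0.03,-0.29,1.74],[-0.03,-0.29,1.74]],"turn":[0,0,0,0,0]}'
python3 -m crank '{"travel":[[0,0,0],[0,0,0],[0,0,0],[0,0,0],[0,0,0]],"turn":[0,0,0,0,0]}' 5 30
python3 -m crank '{"travel":[[0,0,0],[0,0,-0.5],[0,0,-1.4],[0,0,-2.4],[0,0,-3.4]],"turn":[0,0,0,0,0]}'
python3 - <<'E'
from h import *
go([.440,.150,.175])
E
```

```text
clock: 19.35
tcp_pos: [0.5123, -0.357, 0.006]
orientation: [-0.001, -0.042, 0.999, 0.001]
wrist_force: [-0.2, -1.0, 0.5]
finger_gap: 0.045
clock: 19.77
tcp_pos: [0.5143, -0.3585, 0.0094]
orientation: [0.001, -0.042, 0.999, -0.001]
wrist_force: [0.1, -0.8, 6.3]
finger_gap: 0.016
clock: 20.18
tcp_pos: [0.5123, -0.3566, 0.1445]
orientation: [-0.001, -0.042, 0.999, 0.001]
wrist_force: [0.6, -0.9, 0.1]
finger_gap: 0.0161
travel [ 0.735 12.774 -0.745] turn 0 j6 -0.82 t 20.18
```

```bash
python3 -m crank '{"travel":[[0,0.6,-0.4],[0.1,1.4,-0.7],[0.15,2.3,-0.75],[0.2,3.2,-0.75],[0.25,4.1,-0.75]],"turn":[0,0,0,0,0]}'
python3 -m crank '{"travel":[[0.05,1,0],[0.1,2,0],[0.15,3,0],[0.2,3.9,0],[0.25,4.8,0]],"turn":[0,0,0,0,0]}'
python3 -m crank '{"travel":[[0.05,0.9,0],[0.1,1.8,0],[0.2,2.7,0],[0.24,3.4,0],[0.24,3.87,0]],"turn":[0,0,0,0,0]}'
python3 -m crank '{"travel":[[0,0,0.3],[0,0,0.8],[0,0,1.2],[0,0,1.5],[0,0,1.5]],"turn":[0,0,0,0,0]}'
python3 -m crank '{"travel":[[0,0,0],[0,0,0],[0,0,0],[0,0,-0.8],[0,0,-1.5]],"turn":[0,0,0,0,0]}' 45
python3 - <<'E'
from h import *
go([.484,-.417,.12],np.radians(103));snap("top")
snap("top","m.png",(150,190,420,270),2.8)
E
```

```text
clock: 20.6
tcp_pos: [0.4889, -0.1935, 0.1742]
orientation: [0.001, -0.042, 0.999, -0.0]
wrist_force: [0.5, 0.4, -0.4]
finger_gap: 0.0157
clock: 21.02
tcp_pos: [0.4624, -0.0024, 0.1739]
orientation: [0.001, -0.042, 0.999, -0.0]
wrist_force: [1.4, 0.4, -0.3]
finger_gap: 0.0159
clock: 21.43
tcp_pos: [0.4393, 0.1517, 0.1739]
orientation: [0.0, -0.043, 0.999, 0.0]
wrist_force: [0.0, -0.8, 0.7]
finger_gap: 0.0159
clock: 21.85
tcp_pos: [0.4385, 0.1491, 0.1114]
orientation: [-0.002, -0.042, 0.999, -0.0]
wrist_force: [-0.5, 0.4, -0.8]
finger_gap: 0.0162
clock: 22.27
tcp_pos: [0.4395, 0.1489, 0.174]
orientation: [-0.001, -0.042, 0.999, -0.0]
wrist_force: [0.8, 0.4, 0.0]
finger_gap: 0.0452
travel [  0.076 -14.192   1.35 ] turn -0.143 j6 0.07 t 22.27
```

View pics/m.png

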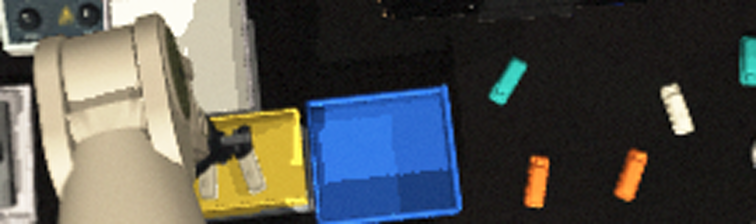

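Two packs are in the skip and the third is still on the bench.

```bash
python3 -m crank '{"travel":[[0,-0.9,0],[0,-1.9,0],[0,-2.9,0],[0,-3.9,0],[0,-4.8,0]],"turn":[0,0,0,0,0]}'
python3 -m crank '{"travel":[[0,-0.9,0],[0,-1.9,0],[0,-2.9,0],[0,-3.9,0],[0,-4.8,0]],"turn":[0,0,0,0,0]}'
python3 -m crank '{"travel":[[0,-0.9,0.1],[0,-1.8,0.3],[0.05,-2.8,0.6],[0.08,-3.7,1],[0.08,-4.4,1.3]],"turn":[-0.03,-0.06,-0.09,-0.12,-0.143]}'
python3 -m crank '{"travel":[[0,0,0.3],[0,0,0.3],[0,0,0.3]],"turn":[0,0,0]}'
python3 - <<'E'
from h import *
packs();go([.484,-.4177,.006],np.radians(103))
E
```

```text
clock: 22.78
tcp_pos: [0.4569, -0.0443, 0.1739]
orientation: [0.001, -0.042, 0.999, -0.0]
wrist_force: [0.9, 0.2, 0.4]
finger_gap: 0.0447
clock: 23.2
tcp_pos: [0.4728, -0.2362, 0.1737]
orientation: [0.001, -0.042, 0.999, -0.0]
wrist_force: [0.9, 0.7, -0.5]
finger_gap: 0.045
clock: 23.62
tcp_pos: [0.4841, -0.4125, 0.1205]
orientation: [0.0, -0.113, 0.994, -0.001]
wrist_force: [-0.0, 0.1, -0.5]
finger_gap: 0.0449
clock: 23.87
tcp_pos: [0.4836, -0.4087, 0.1084]
orientation: [-0.001, -0.113, 0.994, 0.001]
wrist_force: [-0.8, 1.1, 0.3]
finger_gap: 0.0451
pack [ 0.4209 -0.5302] [ 0.42   -0.5308] size [0.052 0.056] jaw yaw 163.2
pack [ 0.4526 -0.4487] [ 0.4516 -0.4489] size [0.06  0.022] jaw yaw 105.6
pack [ 0.5793 -0.612 ] [ 0.5754 -0.6146] size [0.024 0.042] jaw yaw 254.4
pack [ 0.5612 -0.4477] [ 0.5608 -0.4469] size [0.014 0.053] jaw yaw 264.6
pack [ 0.5356 -0.3389] [ 0.536  -0.3397] size [0.052 0.013] jaw yaw 121.7
pack [ 0.6941 -0.4836] [ 0.6971 -0.4778] size [0.052 0.037] jaw yaw 252.4
travel [ 0.056 -0.224  2.587] turn 0.0 j6 -1.05 t 23.92
```

The pack has been knocked to (0.453,-0.449), about 44 mm away. I'll re-target it with a narrower opening, since the white lid is close.

```bash
python3 - <<'E'
from h import *
go([.453,-.449,.07],np.radians(105.2))
E
python3 -m crank '{"travel":[[0,0,0],[0,0,0]],"turn":[0,0]}' 38
python3 - <<'E'
from h import *
go([.453,-.449,.07],np.radians(105.2));packs()
E
```

```text
travel [ 0.987 -0.81   0.987] turn -0.038 j6 -1.05 t 23.92
clock: 24.08
tcp_pos: [0.4851, -0.4086, 0.1107]
orientation: [0.001, -0.114, 0.993, -0.001]
wrist_force: [0.3, -0.1, -0.6]
finger_gap: 0.0379
travel [ 1.011 -0.8    1.019] turn -0.037 j6 -1.05 t 24.08
pack [ 0.4212 -0.5301] [ 0.4198 -0.5307] size [0.051 0.056] jaw yaw 162.8
pack [ 0.4523 -0.4486] [ 0.4513 -0.4489] size [0.06  0.022] jaw yaw 105.9
pack [ 0.5782 -0.6135] [ 0.5748 -0.6158] size [0.026 0.04 ] jaw yaw 252.4
pack [ 0.5624 -0.4409] [ 0.5617 -0.44  ] size [0.014 0.052] jaw yaw 267.3
pack [ 0.5398 -0.3459] [ 0.5396 -0.3469] size [0.051 0.013] jaw yaw 119.2
pack [ 0.7014 -0.4681] [ 0.7017 -0.472 ] size [0.028 0.063] jaw yaw 253.1
```

View pics/w.png

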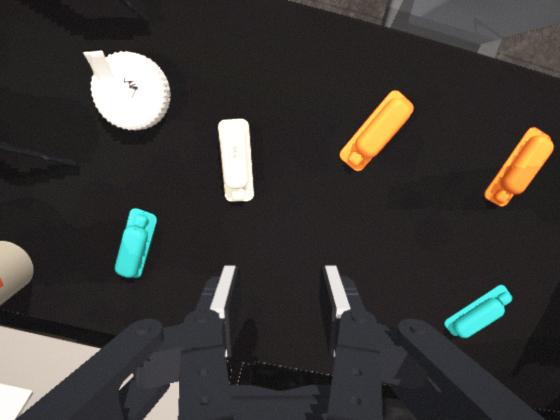

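The cream pack at (236,160) is confirmed, and both the lid at (131,90) and the orange look-alike at (377,130) are clear of the fingers. Moving over it.

```bash
python3 -m crank '{"travel":[[0.4,-0.3,0],[0.8,-0.6,0.2],[1.02,-0.8,0.6],[1.02,-0.8,1.0],[1.02,-0.8,1.0]],"turn":[-0.01,-0.03,-0.045,-0.045,-0.045]}'
python3 - <<'E'
from h import *
packs();go([.4525,-.4488,.006],np.radians(105.8))
E
```

```text
clock: 24.55
tcp_pos: [0.4504, -0.4482, 0.067]
orientation: [-0.001, -0.135, 0.991, 0.002]
wrist_force: [-0.8, 0.2, -0.2]
finger_gap: 0.0383
pack [ 0.4209 -0.5299] [ 0.4196 -0.5308] size [0.051 0.054] jaw yaw 179.3
pack [ 0.4508 -0.4504] [ 0.4495 -0.4507] size [0.06  0.021] jaw yaw 105.8
pack [ 0.4782 -0.3987] [ 0.4779 -0.3995] size [0.042 0.011] jaw yaw 121.6
pack [ 0.5    -0.4755] [ 0.4994 -0.4749] size [0.043 0.011] jaw yaw 269.8
pack [ 0.581  -0.6135] [ 0.5766 -0.6164] size [0.027 0.052] jaw yaw 259.3
pack [ 0.6638 -0.6197] [ 0.6619 -0.6215] size [0.02 0.02] jaw yaw 222.7
travel [-0.032 -0.029  1.559] turn -0.004 j6 -1.18 t 24.6
```

```bash
python3 -m crank '{"travel":[[0,-0.03,0.4],[0,-0.03,0.9],[0,-0.03,1.3],[0,-0.03,1.54],[0,-0.03,1.54]],"turn":[0,0,0,0,0]}'
python3 -m crank '{"travel":[[0,0,0],[0,0,0],[0,0,0],[0,0,0],[0,0,0]],"turn":[0,0,0,0,0]}' 5 30
python3 -m crank '{"travel":[[0,0,0],[0,0,-0.5],[0,0,-1.4],[0,0,-2.4],[0,0,-3.4]],"turn":[0,0,0,0,0]}'
python3 - <<'E'
from h import *
go([.440,.128,.18])
E
```

```text
clock: 25.02
tcp_pos: [0.4519, -0.4491, 0.0065]
orientation: [-0.001, -0.136, 0.991, 0.001]
wrist_force: [-0.6, 0.6, -0.3]
finger_gap: 0.0376
clock: 25.43
tcp_pos: [0.4529, -0.4514, 0.0091]
orientation: [0.001, -0.136, 0.991, -0.001]
wrist_force: [1.6, 0.5, 5.3]
finger_gap: 0.0162
clock: 25.85
tcp_pos: [0.4514, -0.45, 0.1444]
orientation: [-0.001, -0.136, 0.991, 0.001]
wrist_force: [0.6, -0.6, -0.2]
finger_gap: 0.016
travel [-3.606 13.996 -0.865] turn 0 j6 -1.18 t 25.85
```

```bash
python3 -m crank '{"travel":[[-0.1,0.6,-0.4],[-0.3,1.4,-0.7],[-0.5,2.3,-0.85],[-0.8,3.2,-0.85],[-1.05,4.1,-0.85]],"turn":[0,0,0,0,0]}'
python3 -m crank '{"travel":[[-0.25,1,0],[-0.5,2,0],[-0.75,2.9,0],[-1,3.8,0],[-1.2,4.7,0]],"turn":[0,0,0,0,0]}'
python3 -m crank '{"travel":[[-0.25,1,0],[-0.5,2,0],[-0.75,2.9,0],[-1,3.8,0],[-1.2,4.7,0]],"turn":[0,0,0,0,0]}'
python3 -m crank '{"travel":[[-0.25,0.9,0],[-0.5,1.8,0],[-0.53,1.8,0],[-0.53,1.8,0.4],[-0.53,1.8,1.0]],"turn":[0,0,0,0,0]}'
python3 - <<'E'
from h import *
go([.440,.183,.12])
E
```

```text
clock: 26.27
tcp_pos: [0.4485, -0.2803, 0.1785]
orientation: [0.001, -0.135, 0.991, -0.001]
wrist_force: [0.3, -0.4, -0.2]
finger_gap: 0.0162
clock: 26.68
tcp_pos: [0.4439, -0.0857, 0.178]
orientation: [0.0, -0.136, 0.991, -0.0]
wrist_force: [1.1, 0.1, 0.3]
finger_gap: 0.0163
clock: 27.1
tcp_pos: [0.4397, 0.1084, 0.1781]
orientation: [0.001, -0.136, 0.991, -0.0]
wrist_force: [1.2, 0.4, -1.1]
finger_gap: 0.0159
clock: 27.52
tcp_pos: [0.4428, 0.1829, 0.1394]
orientation: [0.003, -0.137, 0.991, 0.0]
wrist_force: [-0.4, 0.2, -0.5]
finger_gap: 0.0159
travel [0.069 0.022 0.485] turn 0 j6 -0.05 t 27.52
```

Release, rise, and head for the handle (0.434, 0.3035).

```bash
python3 -m crank '{"travel":[[0.05,0,0.2],[0.05,0,0.45],[0.05,0,0.45]],"turn":[0,0,0]}'
python3 -m crank '{"travel":[[0,0,0],[0,0,0],[0,0,0],[0,0,-0.8],[0,0,-1.7]],"turn":[0,0,0,0,0]}' 32
python3 - <<'E'
from h import *
go([.434,.3035,.21],np.radians(91.8))
E
```

```text
clock: 27.77
tcp_pos: [0.4377, 0.1804, 0.1181]
orientation: [-0.002, -0.135, 0.991, -0.0]
wrist_force: [0.2, 0.3, 0.4]
finger_gap: 0.0162
clock: 28.18
tcp_pos: [0.4373, 0.1805, 0.187]
orientation: [-0.002, -0.136, 0.991, -0.0]
wrist_force: [1.3, 1.7, 0.5]
finger_gap: 0.0319
travel [-0.744  2.984 -0.578] turn 0.24 j6 -0.05 t 28.18
```

```bash
python3 -m crank '{"travel":[[-0.1,0.4,-0.5],[-0.3,1.2,-0.6],[-0.5,2,-0.6],[-0.7,2.8,-0.6],[-0.74,2.98,-0.6]],"turn":[0.04,0.09,0.14,0.19,0.24]}' 45
python3 -m crank '{"travel":[[0,0,0],[0,0,0]],"turn":[0,0]}'
python3 - <<'E'
from h import *
c=snap("wrist");im=c["image"][:,:,::-1].copy()
P=[[.434-s*.045,.3035,.137] for s in(-1,0,1)]
p=px(c,P);print(p)
cv2.imwrite("pics/n.png",im)
c2=snap("top");snap("scene")
a=cv2.resize(c2["image"][175:280,125:320,::-1],None,fx=2.5,fy=2.5)
b=cv2.resize(im,(364,273));cc=np.zeros((273,364+a.shape[1],3),np.uint8);cc[:,:364]=b;cc[:a.shape[0],364:]=a
cv2.imwrite("pics/n.png",cc[:, :800]);go([.434,.3035,.111],np.radians(91.8))
E
```

```text
clock: 28.6
tcp_pos: [0.436, 0.3078, 0.213]
orientation: [0.001, -0.016, 1.0, 0.002]
wrist_force: [0.6, -0.4, 0.0]
finger_gap: 0.0447
clock: 28.77
tcp_pos: [0.4355, 0.3041, 0.2121]
orientation: [0.0, -0.017, 1.0, -0.0]
wrist_force: [0.5, -0.3, -0.3]
finger_gap: 0.045
[[276.81700803 280.36119065]
 [278.80731875 223.4688964 ]
 [281.06629578 158.95329044]]
travel [0.041 0.017 2.524] turn 0.0 j6 0.42 t 28.92
```

View pics/n.png

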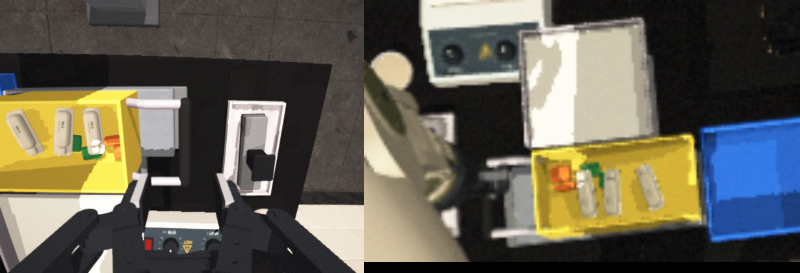

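Wrist and top views show three packs and four chips in the skip, the plate empty and the scraper in its rest. The bar is about 2–3 mm further +y. Gripping the handle now.

```bash
python3 -m crank '{"travel":[[0.04,0.06,0.5],[0.04,0.06,1.1],[0.04,0.06,1.7],[0.04,0.06,2.3],[0.04,0.06,2.53]],"turn":[0,0,0,0,0]}'
python3 -m crank '{"travel":[[0,0,0],[0,0,0],[0,0,0],[0,0,0],[0,0,0]],"turn":[0,0,0,0,0]}' 5 35
python3 -m crank '{"travel":[[0,0,0],[0,-0.04,-0.14],[0,-0.09,-0.29],[0,-0.18,-0.58],[0,-0.18,-0.58]],"turn":[0,0,0,0,0]}'
```

```text
clock: 29.33
tcp_pos: [0.4322, 0.3042, 0.1076]
orientation: [-0.002, -0.015, 1.0, -0.001]
wrist_force: [-0.8, -0.7, -0.2]
finger_gap: 0.0452
clock: 29.75
tcp_pos: [0.4345, 0.3073, 0.1119]
orientation: [0.001, -0.016, 1.0, 0.001]
wrist_force: [-0.2, 5.1, -1.1]
finger_gap: 0.0127
clock: 30.17
tcp_pos: [0.4348, 0.2999, 0.1358]
orientation: [0.001, -0.016, 1.0, 0.001]
wrist_force: [-1.4, 6.0, -1.6]
finger_gap: 0.013
```

```bash
python3 -m crank '{"travel":[[0,-0.23,-0.56],[0,-0.52,-1.09],[0,-0.87,-1.59],[0,-1.26,-2.05],[0,-1.69,-2.47]],"turn":[0,0,0,0,0]}'
python3 -m crank '{"travel":[[0,-0.48,-0.38],[0,-0.99,-0.71],[0,-1.53,-0.98],[0,-2.09,-1.2],[0,-2.68,-1.36]],"turn":[0,0,0,0,0]}'
python3 -m crank '{"travel":[[0,0,0],[0,0,0],[0,0,0],[0,0,0],[0,0,0]],"turn":[0,0,0,0,0]}'
python3 - <<'E'
from h import *
s=get_state();y=(s["tcp_pos"][1]-.0686);z=s["tcp_pos"][2]+.019-.07
print("theta",np.arctan2(.06,-.235)-np.arctan2(z,-y))
snap("scene","q.png",(150,120,310,280),3.5)
E
```

```text
clock: 30.58
tcp_pos: [0.4371, 0.2347, 0.2355]
orientation: [0.002, -0.017, 1.0, 0.004]
wrist_force: [-1.9, 11.8, 6.7]
finger_gap: 0.0128
clock: 31.0
tcp_pos: [0.4411, 0.1248, 0.2902]
orientation: [0.003, -0.017, 1.0, 0.001]
wrist_force: [2.4, 4.1, 4.8]
finger_gap: 0.0125
clock: 31.42
tcp_pos: [0.4412, 0.1244, 0.2899]
orientation: [0.003, -0.016, 1.0, 0.0]
wrist_force: [-1.5, 3.5, 13.9]
finger_gap: 0.0124
theta 1.0912743975284427
```

View pics/q.png

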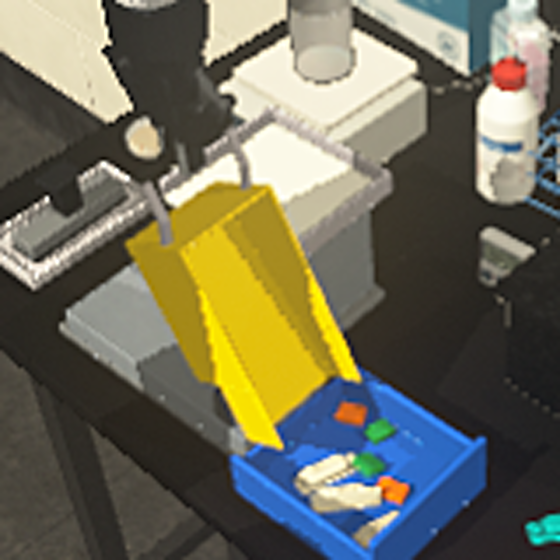

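All seven items lie in the tray at about 1.09 rad. Lowering the skip.

```bash
python3 -m crank '{"travel":[[0,0.59,0.16],[0,1.15,0.38],[0,1.69,0.65],[0,2.2,0.98],[0,2.68,1.36]],"turn":[0,0,0,0,0]}'
python3 -m crank '{"travel":[[0,0.43,0.42],[0,0.82,0.88],[0,1.17,1.38],[0,1.46,1.91],[0,1.69,2.47]],"turn":[0,0,0,0,0]}'
python3 -m crank '{"travel":[[0,0.06,0.2],[0,0.12,0.4],[0,0.18,0.55],[0,0.18,0.55],[0,0.18,0.55]],"turn":[0,0,0,0,0]}'
```

```text
clock: 31.88
tcp_pos: [0.4372, 0.2319, 0.2333]
orientation: [0.002, -0.016, 1.0, -0.001]
wrist_force: [2.9, -3.0, -1.0]
finger_gap: 0.0126
clock: 32.3
tcp_pos: [0.4346, 0.2997, 0.1334]
orientation: [0.001, -0.016, 1.0, -0.0]
wrist_force: [2.0, 1.0, 0.3]
finger_gap: 0.0126
clock: 32.72
tcp_pos: [0.4344, 0.3065, 0.1117]
orientation: [0.001, -0.016, 1.0, 0.0]
wrist_force: [0.9, 4.4, -0.3]
finger_gap: 0.0128
```

Level. Release and lift clear, wait, then check.

```bash
python3 -m crank '{"travel":[[0,0,0],[0,0,0],[0,0,0],[0,0,0],[0,0,0]],"turn":[0,0,0,0,0]}' 50
python3 -m crank '{"travel":[[0,0,-0.5],[0,0,-1.2],[0,0,-2],[0,0,-2.8],[0,0,-3.6]],"turn":[0,0,0,0,0]}'
python3 -m crank '{"travel":[[0.5,0,0],[1,0,0],[1.5,0,0],[1.5,0,0],[1.5,0,0]],"turn":[0,0,0,0,0]}'
python3 - <<'E'
from h import *
snap("scene","r.png",(140,110,310,290),3.3)
E
```

```text
clock: 33.13
tcp_pos: [0.4338, 0.3059, 0.1118]
orientation: [0.0, -0.016, 1.0, -0.0]
wrist_force: [-0.4, 0.7, -0.3]
finger_gap: 0.0496
clock: 33.55
tcp_pos: [0.4335, 0.3058, 0.2572]
orientation: [-0.0, -0.016, 1.0, -0.0]
wrist_force: [0.9, -0.2, 0.1]
finger_gap: 0.0502
clock: 33.97
tcp_pos: [0.3732, 0.3042, 0.2562]
orientation: [0.0, -0.017, 1.0, 0.0]
wrist_force: [0.3, 0.3, 0.4]
finger_gap: 0.0497
```

View pics/r.png

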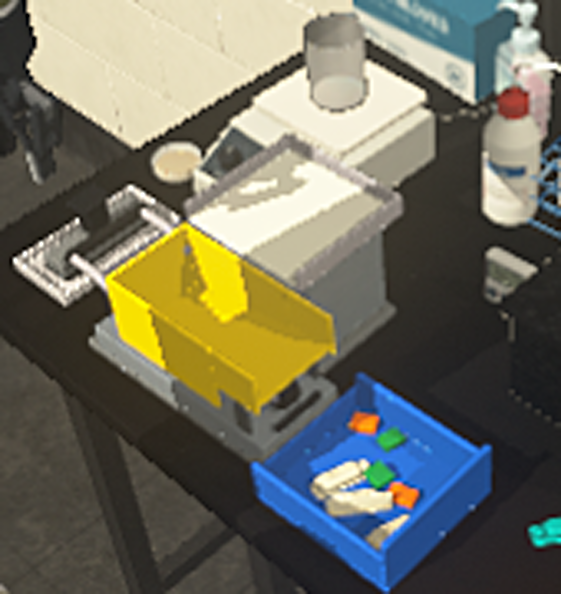

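The skip is level and empty, all seven items are in the tray, the scraper is in its rest, and the arm is clear.

```bash
python3 -c "
from workcell import *
print(hand_in())"
```

```text
the job is handed in; nothing more can be done
None
```

The clean-down is finished and handed in after about 34 s on the robot's clock; the hand-in gave no verdict.

- **Chips:** I wiped all four chips (two orange, two green) off the plate into the skip with the scraper. The fingers never went near them.
- **Scraper:** I set it back in its rest, and it looks upright and flat there.
- **Packs:** All three cream packs went into the skip. The third had been knocked about 44 mm aside before I reached it, so I found it again with the wrist camera and picked it up from there.
- **Skip:** I lifted the handle to about 1.09 rad, worked out from the measured tool position. The whole load dropped into the blue tray, and I lowered the skip back level.

**Last check:** the final scene picture shows all seven items in the tray, an empty and level skip, a clear plate, the scraper in its rest, and the arm touching nothing.

**Not measured:** I judged the final skip angle, the scraper's position and the tray contents by eye from that picture. I didn't measure the dish, timer and lid for movement. The arm met no unexpected forces, and the dish and timer look unmoved in the last picture. The lid isn't in that picture; I last saw it undisturbed just before picking up the third pack. No check failed or disagreed.

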